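# Set a laboratory micromotor to forward, half speed

## Robot

A 7-joint arm with a two-finger parallel gripper is mounted at the origin on the work surface. World frame = base frame: x ahead of the robot, y to its left, z up, the work surface at z = 0. Lengths are in m, angles in degrees, forces in N, time in s.
With the tool pointing down it reaches from about 0.425 to 0.8 m from the base axis. Payload 8.3 kg.
Tool frame: the origin (TCP) lies midway between the tips of the shut fingers; the grasp point (between the pads) lies 19 mm behind it; z points along the fingers, y is the line along which they close (so a half turn about z gives the same grasp; the last joint's range is limited). The gripper opens to 85 mm and grips with 20 to 120 N. Pads are 22 mm wide; open, the fingers measure 114 mm over their backs; the gripper's body (76 mm by 85 mm) begins 54 mm behind the grasp point. The pads swing forward as they close: fully open they stand 13 mm farther back than shut.
Start: joints at [-77, 21.967, 0.94, 78.501, -0.361, 79.538, -2.664], TCP at [0.179, 0.599, 0.231] pointing down, gripper open.
Joint ranges: [-169.22, 169.22], [-14.56, 117.87], [-87.37, 89.26], [10.42, 133.3], [-82.24, 262.24], [0.94, 117.77], [-172.7, 172.7]. Speed limits (degrees/s): [136.94, 136.94, 172.46, 172.46, 180, 180, 180].

## Interface

Orientations are given as a 3x3 rotation matrix whose columns are the frame's x, y, z axes.
In Python, from cell import ctrl gives the robot as it stands.
- The arm moves only by the tool move_arm, never from a script. Its argument "deltas" is a list of rows, each a list of 5 numbers: the gripper's target within -1 to 1 (fully open at 1, half-way at 0, shut at -1), then the shift along the world's x, y, z in units of 50 mm (1.0 is 50 mm), then the turn about the world's z in rad. In form: [[grip, x, y, z, roll], ...]. A call has 1 to 5 rows; each row is the pose to reach, as a shift and turn from the pose commanded when the call began; what a row does not reach only later rows make up. A row lasts 1/10 s, in which the tool goes at most 50 mm and 8.59 degrees, less where a joint would pass 70% of its speed; a pose out of reach is approached as far as the arm can. A call with a gripper value outside its range is refused whole. The fingers move at their own pace and stop on an object; "newtons" is the grip in N (left out, the last holds). Time passes only in rows, so rows that repeat a pose let the fingers close. It gives the time, the measured TCP pose, the force, the opening and the grip force at its end, in the units of the state.
- ctrl.read_state(): the state, without advancing time (a new reading comes with each control period).
- ctrl.camera(name): name is "scene" or "top" or "wrist"; returns a dict with "img" (384x512x3 uint8, red, green, blue), "mtx" (3x3 intrinsics, pixels), "k1" (the pictures are not rectified: a ray, as slopes to the right and down, at radius r is drawn at 1 + k1 r^2 times it, then the intrinsics apply), "R" (3x3) and "t" (3): a world point X has camera coordinates R X + t. Camera axes: x right, y down, z forward; pixel columns grow to the right and rows downward; lengths in m; the calibration is good to about 2 mm. A picture is of the moment at which its call begins. There is no depth.
- ctrl.sign_off(): hands the job in; it is judged then, once.
The state is a dict: "t": time; "joint_positions": joint angles; "dq": joint speeds; "joint_torque": joint torques, N m; "ee_pos": TCP position; "eef_rot": TCP orientation; "force": force on the tool from outside, world axes, zero at the start; "moment": the same for the moment, N m; "finger_gap": opening from 0.0 (shut) to 1.0 (fully open); "grip_force": force on a finger pad.
Only numpy, scipy, OpenCV 4.12 (cv2) and the standard library are available. Lean on these libraries where they do the work, as an engineer would, in place of code of your own. Each camera call takes 0.05 s, during which the arm holds its last target. There are 200 camera calls.

## Task

Set the motor's control box for the next grinding job: push the little metal direction lever over to its other side, away from the large speed dial, and turn the speed dial until the white mark on its pointer lines up with the one long line in the middle of its scale. Work gently and with the fingertips only, pushing from the side: pinch and lift nothing, and leave the box, its small knob and everything else on the bench where they are.

Things in the scene. Friction and masses are not known exactly. Their poses are not given: they have to be found in the camera images.
- control_box: white plastic micromotor control box, loose on rubber feet, 2.4 to 3.6 kg, 240 mm wide (y), 172 deep (x). Origin: centre of underside; x to its rear, y to the operator's left, z up. Its grey top panel slopes 10 degrees down to the front (-x): 63 mm high in front, 78 in the middle, 93 at the rear. A flat black power switch (not used, 5 mm proud) lies 55 mm in front and 15 right of the middle
- dial_centre (a point): on the panel's surface, on the axis of the large black speed dial, 40 mm left of the panel's middle; it does not turn. Axes: x up the slope to the rear, y left, z out of the panel. Dial: skirt 60 mm across, its top 6 mm off the panel; across it through the axis an upright grip bar 52 mm long, 12 wide, its top 26 mm off the panel; one end has a pointed nose
- pointer_tip (a point): tip of the bar's pointed nose, at the bar's top: 32 mm from the dial's axis, 26 mm off the panel. A white line, the index mark, runs along the top of this half of the bar and down the nose. It turns with the dial; its x axis points outward along the bar
- long_line (a point): middle of the long scale line, printed on the panel 42.5 mm from the dial's axis, straight to the rear (panel +x). Eleven black lines, 27 degrees apart, surround the dial from 35 to 41 mm off its axis; this middle one alone is wider and runs out to 50 mm
- speed_dial (a joint): dial angle, rad: 0 at the first scale line (135 degrees anticlockwise from the long line), growing clockwise seen from above, 0.471 per line, 2.356 at the long line, 4.712 at the last; stops at both ends. Starts between 0.3 and 1.5. About 2.5 N at 20 mm from the axis turns it; it stays where it is left
- lever_pivot (a point): pivot of the direction lever, 3 mm off the panel, 75 mm right of and 30 mm behind the panel's middle; panel axes. A round nut 13 mm across and 5 mm high surrounds it. A dot is printed left of it (reverse) and an arrow right of it (forward)
- lever_tip (a point): free end of the direction lever, a steel bat-shaped toggle 30 mm long, 6 mm thick at the root and 9 mm near the tip
- direction_lever (a joint): lever angle, rad: 0 leaning 0.32 rad left, towards the dial (reverse), 0.64 leaning as far right (forward), stops at both ends; the tip travels about 19 mm sideways, along panel y. About 1.2 N at the tip moves it; it stays where it is left. Starts between 0 and 0.06
- small_knob_centre (a point): axis of the small round black knob (torque limit, 26 mm across, top 16 mm off the panel), on the panel's surface, 75 mm right of and 50 mm in front of the panel's middle. To be left alone
- small_knob (a joint): angle of the small knob, rad, 0 at the start
- cradle: black rubber handpiece rest, 110 x 50 mm, 26 mm high, left of the box; a bystander. Origin: centre of its underside
- handpiece: steel motor handpiece, 27 mm thick, about 195 mm long, lying in the cradle along its x, its top 33 mm above the bench; a bystander. Origin: underside of its barrel
- plaster_cast: plaster cast of a lower jaw, 64 mm wide, 28 mm high, far left; a bystander. Origin: centre of its underside
- bur_block: aluminium block with standing burs, 50 x 85 mm, 43 mm high with the burs, right of the box; a bystander. Origin: centre of its underside
- bench_brush: brush lying on the right, 160 mm long, under 30 mm high; a bystander
- powder_jar: small capped jar, 44 mm across, 48 mm high, behind the box; a bystander. Origin: centre of its underside
- mixing_bowl: black rubber mixing bowl, 100 mm across, 50 mm high, far right; a bystander. Origin: centre of its underside
- wax_knife: wax knife lying in front of the box across its width, 170 mm long, wooden handle 12 mm thick, steel blade; a bystander. Origin: middle of its underside

How it is judged (in metres and radians):
At the end, for the whole second after the job is handed in: The dial's pointer is at rest on the long line (2.356 rad, within 0.08 rad, which is 4.6 degrees or a sixth of a scale division), the direction lever is over on its right-hand, forward side (joint above 0.5 rad), and the box is at rest within 20 mm of where it stood (value of joint speed_dial between 2.276 and 2.436 rad and velocity of joint speed_dial between -0.05 and 0.05 rad/s and value of joint direction_lever above 0.5 rad and distance of control_box from where it was at the start of the episode below 0.02 m and linear speed of control_box below 0.01 m/s); the robot touches nothing.
It fails at once if the control box is lifted, tipped or shoved (more than 20 mm or 0.06 rad) (distance of control_box from where it was at the start of the episode above 0.02 m or angle between control_box's own z axis and vertical above 0.06 rad).
It fails at once if the dial or the lever is pinched or forced (more than 30 N from the fingers) (contact force between the fingers and speed_dial above 30 N or contact force between the fingers and direction_lever above 30 N).
It fails at once if the small knob is turned by more than 0.15 rad (value of joint small_knob above 0.15 rad or value of joint small_knob below -0.15 rad).
It fails at once if a bystander on the bench is lifted or moved by more than 20 mm (distance of any of cradle, handpiece, plaster_cast, bur_block, wax_knife, bench_brush, powder_jar, mixing_bowl from where it was at the start of the episode above 0.02 m).
It also fails if it takes over 53 s, if anything falls off the work surface, if the arm or the gripper's body presses on something with over 40 N, if the wrist force passes 120 N, or if a joint passes its speed limit or range.

## Working session

There is one attempt and no reset: what is moved stays moved. The work goes in short steps, Python scripts to look and compute and a tool call to move; the robot and the scene stay as the last step left them, time stands still between calls to the robot, and variables do not carry over. Pictures are saved under pics/ and viewed, at most 10 in all, crops included, and the job is handed in when it is done.

Besides the shell and the picture viewer there is one more tool, called after "Request:" as a command line: name --pt "numbers of a row" for each row, then --argument value for the rest. move_arm: Moves the arm, as the interface text tells. Its arguments: {"type":"object","properties":{"deltas":{"type":"array"},"newtons":{"type":"number"}},"required":["deltas"]}

```bash
mkdir -p pics; python3 - <<'E'
from cell import ctrl
import cv2,numpy as np
a=[]
for n in("scene","top"):
    c=ctrl.camera(n); cv2.imwrite(f"pics/{n}0.png",c["img"][:,:,::-1]); np.savez(f"{n}0.npz",**c)
    print(n,c["mtx"].tolist(),c["k1"],c["R"].round(3).tolist(),c["t"])
    a.append(c["img"][:,:,::-1])
s=ctrl.read_state(); print(s["ee_pos"],s["eef_rot"],s["finger_gap"],s["t"])
E
```

```text
scene [[402.30125062200204, 0.0, 258.67234569421305], [0.0, 402.30125062200204, 190.81734942248445], [0.0, 0.0, 1.0]] -0.04250457619791678 [[-0.536, 0.844, -0.02], [0.543, 0.327, -0.773], [-0.646, -0.425, -0.634]] [ 0.3182683  -0.21433676  1.43268969]
top [[470.70462957195565, 0.0, 255.752220396144], [0.0, 470.70462957195565, 194.92415547604685], [0.0, 0.0, 1.0]] -0.17368679828043357 [[-0.014, -1.0, -0.004], [-0.986, 0.015, -0.165], [0.165, 0.001, -0.986]] [-0.00433468  0.5644059   1.1990149 ]
[0.17846268 0.59852005 0.23041574] [[-9.58310295e-01  2.85729234e-01 -4.27933971e-04]
 [ 2.85729546e-01  9.58308839e-01 -1.67211683e-03]
 [-6.76797527e-05 -1.72468015e-03 -9.99998510e-01]] 0.9970482971624253 0.1
```

View pics/top0.png

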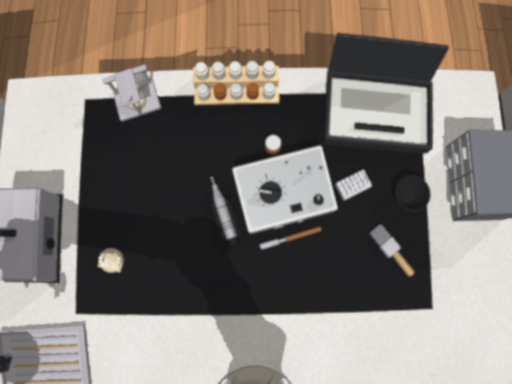

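View pics/scene0.png

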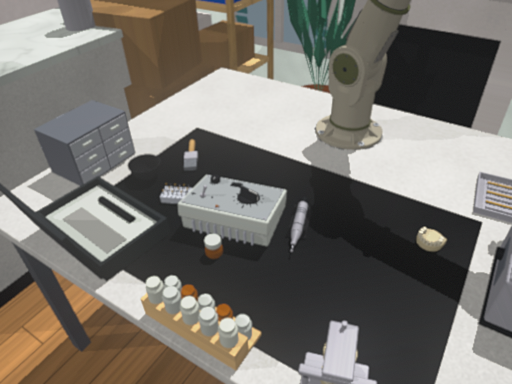

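The top view shows the box around (285,189), yawed about 13°, with the dial at (270,192), the small knob at (318,199) and the lever around (308,170). I'll fit the pose next and zoom in.

```bash
cat > h.py <<'E'
import numpy as np,cv2
def D(c): return np.array([float(c["k1"]),0,0,0])
def ray(c,uv):
    x=np.append(cv2.undistortPoints(np.array([[uv]],float),c["mtx"],D(c))[0,0],1)
    return -c["R"].T@c["t"], c["R"].T@x
def plane(c,uv,p,n=(0,0,1)):
    o,d=ray(c,uv); n=np.array(n); return o+d*((np.array(p)-o)@n)/(d@n)
def proj(c,X):
    return cv2.projectPoints(np.atleast_2d(np.array(X,float)),cv2.Rodrigues(c["R"])[0],c["t"],c["mtx"],D(c))[0][:,0]
def frame(x,y,yaw): # panel frame at middle
    cy,sy=np.cos(yaw),np.sin(yaw);a=np.radians(10)
    Rz=np.array([[cy,-sy,0],[sy,cy,0],[0,0,1]]);Ry=np.array([[np.cos(a),0,-np.sin(a)],[0,1,0],[np.sin(a),0,np.cos(a)]])
    return Rz@Ry,np.array([x,y,.078])
E
python3 - <<'E'
from h import *
c=dict(np.load("top0.npz")); im=c["img"]
g=(im.min(2)>125).astype(np.uint8)
n,l,st,ce=cv2.connectedComponentsWithStats(g)
k=l[180,250]; print(k,st[k])
m=(l==k).astype(np.uint8); cn=max(cv2.findContours(m,0,1)[0],key=cv2.contourArea); r=cv2.minAreaRect(cn);print(r,cv2.boxPoints(r))
x,y,w,h=222,138,125,105
o=cv2.resize(im[y:y+h,x:x+w,::-1],None,fx=6,fy=5.7 and 6,interpolation=2)[:600]
cv2.imwrite("pics/top1.png",o)
E
```

```text
7 [ 233  146  105   87 5694]
((284.8577880859375, 189.39544677734375), (68.94900512695312, 92.66883850097656), 75.61860656738281) [[231.41269 167.50957]
 [321.17764 144.4929 ]
 [338.3029  211.28133]
 [248.53793 234.29799]]
```

```bash
sleep 0
```

```text
(no output)
```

View pics/top1.png

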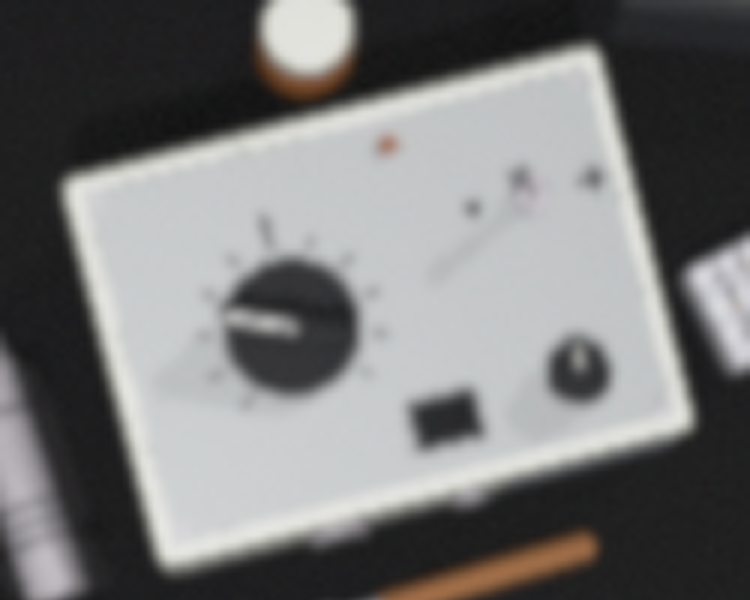

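The crop shows the panel corners at (65,182), (598,47), (690,428) and (168,570). The long line is at (266,230), the pointer nose at (228,316), the dot at (472,208), the arrow at (595,180) and the lever near (525,187).

```bash
python3 - <<'E'
from h import *
from scipy.optimize import least_squares
c=dict(np.load("top0.npz"))
px=lambda p:(np.array(p)+.5)/6-.5+[222,138]
obs=np.array([px(p) for p in [(67,182),(597,48),(690,428),(168,568),(266,230),(446,418)]])
h=.086/np.cos(np.radians(10))
P=np.array([[h,.12,0],[h,-.12,0],[-h,-.12,0],[-h,.12,0],[.0425,.04,0],[-.055,-.015,.005]])
def f(v):
    R,t=frame(*v); return (proj(c,P@R.T+t)-obs).ravel()
s=least_squares(f,[.5,-.05,.22]); print(s.x,np.degrees(s.x[2]),s.fun.reshape(-1,2).round(1)); np.save("pose.npy",s.x)
R,t=frame(*s.x)
for n,q in dict(dial=[0,.04,0],dialtop=[0,.04,.026],ll=[.0425,.04,0],piv=[.03,-.075,.003],tipL=[.03,-.075+.03*np.sin(.32),.003+.03*np.cos(.32)],tipR=[.03,-.075-.03*np.sin(.32),.003+.03*np.cos(.32)],knob=[-.05,-.075,.016]).items():
    X=R@q+t; print(n,X.round(4),((proj(c,X)[0]-[222,138]+.5)*6-.5).round())
# pointer angle from nose and inner end of white line
for p in [(228,316),(297,328)]:
    X=plane(c,px(p),R@[0,0,.026]+t,R[:,2]); q=R.T@(X-t)-[0,.04,0]; print(q,np.degrees(np.arctan2(q[1],q[0])),np.hypot(*q[:2]))
E
```

```text
[ 0.57502965 -0.08900694  0.24098678] 13.807525222921003 [[-1.  -0.7]
 [ 0.1 -1.1]
 [ 1.1  0.5]
 [-0.9  0.5]
 [ 0.3  0.4]
 [ 0.4  0.3]]
dial [ 0.5655 -0.0502  0.078 ] [292. 328.]
dialtop [ 0.5611 -0.0512  0.1036] [296. 328.]
ll [ 0.6061 -0.0402  0.0854] [268. 232.]
piv [ 0.6211 -0.1549  0.0862] [532. 194.]
tipL [ 0.6141 -0.1469  0.1142] [521. 197.]
tipR [ 0.6186 -0.1653  0.1142] [564. 186.]
knob [ 0.5424 -0.1743  0.0851] [583. 374.]
[0.01206292 0.02671427 0.026     ] 65.69829217808883 0.02931154044836001
[-8.06137754e-05 -2.03013258e-04  2.60000000e-02] -111.65734691394852 0.00021843297348685754
```

Request:
move_arm --pt "-0.4 0.43 -0.72 0 -0.08" --pt "-0.4 0.85 -1.44 0 -0.16" --pt "-0.4 1.28 -2.17 0 -0.245" --pt "-0.4 1.71 -2.89 0 -0.33" --pt "-0.4 2.13 -3.61 0 -0.41"

```text
t: 0.6
ee_pos: [0.2857, 0.4166, 0.2309]
eef_rot: [[-0.763, 0.647, -0.0], [0.647, 0.763, -0.0], [0.0, -0.001, -1.0]]
force: [-0.1, 0.5, 0.1]
finger_gap: 0.298
grip_force: 0.0
```

Request:
move_arm --pt "-0.4 0.43 -0.72 0 -0.08" --pt "-0.4 0.85 -1.44 0 -0.16" --pt "-0.4 1.28 -2.17 0 -0.245" --pt "-0.4 1.71 -2.89 0 -0.33" --pt "-0.4 2.13 -3.61 0 -0.41"

```text
t: 1.1
ee_pos: [0.392, 0.2362, 0.2311]
eef_rot: [[-0.442, 0.897, -0.0], [0.897, 0.442, 0.0], [0.0, -0.0, -1.0]]
force: [0.3, 0.6, 0.1]
finger_gap: 0.294
grip_force: 0.0
```

Request:
move_arm --pt "-0.4 0.43 -0.72 0 -0.08" --pt "-0.4 0.85 -1.44 0 -0.16" --pt "-0.4 1.28 -2.17 0 -0.245" --pt "-0.4 1.71 -2.89 0 -0.33" --pt "-0.4 2.13 -3.61 0 -0.41"

```text
t: 1.6
ee_pos: [0.4984, 0.0558, 0.2312]
eef_rot: [[-0.048, 0.999, -0.0], [0.999, 0.048, 0.0], [0.0, -0.0, -1.0]]
force: [0.4, -0.4, -0.4]
finger_gap: 0.3
grip_force: 0.0
```

Request:
move_arm --pt "-0.4 0.43 -0.72 0 -0.08" --pt "-0.4 0.85 -1.44 0 -0.16" --pt "-0.4 1.28 -2.16 0 -0.24" --pt "-0.4 1.28 -2.16 0 -0.24"

```text
t: 2.0
ee_pos: [0.5628, -0.0571, 0.2308]
eef_rot: [[0.198, 0.98, -0.0], [0.98, -0.198, -0.004], [-0.004, 0.0, -1.0]]
force: [-0.4, -0.1, -0.1]
finger_gap: 0.301
grip_force: 0.0
```

```bash
python3 - <<'E'
from cell import ctrl
import cv2,numpy as np
c=ctrl.camera("wrist"); cv2.imwrite("pics/w0.png",cv2.resize(c["img"][:,:,::-1],(768,576))); np.savez("w0.npz",**c)
s=ctrl.read_state(); print(s["t"],s["ee_pos"],s["eef_rot"].round(3) if hasattr(s["eef_rot"],'round') else s["eef_rot"],s["finger_gap"],s["force"],s["joint_positions"])
E
```

```text
2.05 [ 0.56215417 -0.054119    0.23058808] [[ 0.194  0.981 -0.001]
 [ 0.981 -0.194 -0.002]
 [-0.002 -0.001 -1.   ]] 0.30149222292447314 [-0.07932089  1.29058566 -0.93605229] [-29.89507878  16.88276712  40.25617966  89.7585714  -10.94410695
  77.47569615   0.3570722 ]
```

View pics/w0.png

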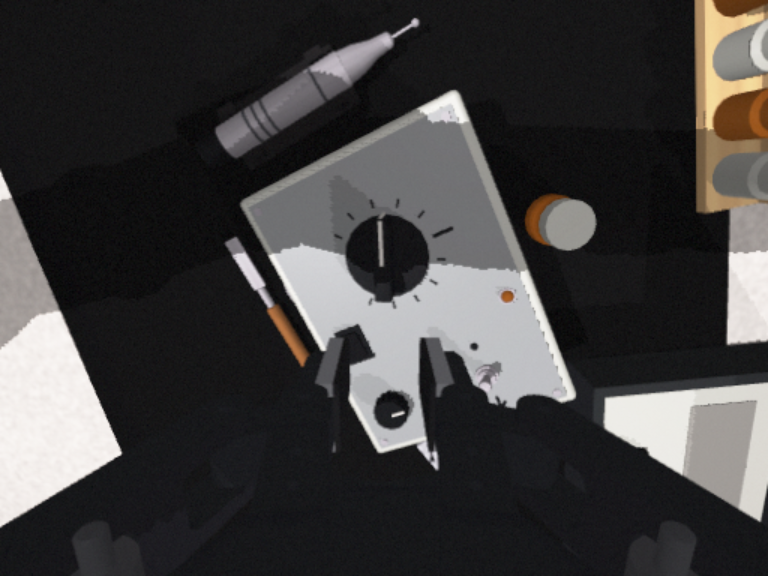

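The wrist view (shown at 1.5×) has the dial at (388,256), the long line at (443,232), the pointer nose at (380,215), the dot at (474,346) and panel corners (241,203), (457,92), (575,399). I'll refine the pose from it.

```bash
python3 - <<'E'
from h import *
from scipy.optimize import least_squares
c=dict(np.load("w0.npz")); c0=dict(np.load("top0.npz"))
px=lambda p:(np.array(p)+.5)/1.5-.5
h=.086/np.cos(np.radians(10))
obs=np.array([px(p) for p in [(457,93),(575,398),(380,451),(243,204),(443,232),(392,410)]])
P=np.array([[h,.12,0],[h,-.12,0],[-h,-.12,0],[-h,.12,0],[.0425,.04,0],[-.05,-.075,.016]])
def f(v):
    R,t=frame(*v); return (proj(c,P@R.T+t)-obs).ravel()
s=least_squares(f,np.load("pose.npy"),loss="soft_l1"); print(s.x,s.fun.reshape(-1,2).round(1)); np.save("pose_w.npy",s.x)
R,t=frame(*s.x)
for n,q in dict(dial=[0,.04,0],d18=[0,.04,.018],ll=[.0425,.04,0],piv=[.03,-.075,.003],tipL=[.03,-.075+.03*np.sin(.32),.003+.03*np.cos(.32)]).items():
    X=R@q+t; print(n,X.round(4),(proj(c,X)[0]*1.5).round())
for p in [(380,216),(382,265)]:
    X=plane(c,px(p),R@[0,0,.026]+t,R[:,2]); q=R.T@(X-t)-[0,.04,0]; print(q.round(4),np.degrees(np.arctan2(q[1],q[0])),np.hypot(*q[:2]))
print((-c["R"].T@c["t"]).round(3))
E
```

```text
[ 0.57710724 -0.08789559  0.25189737] [[ 0.8 -6.3]
 [ 5.9  0.5]
 [-1.   4.3]
 [-6.4  0.3]
 [ 0.  -0.7]
 [-0.1  4.1]]
dial [ 0.5671 -0.0492  0.078 ] [388. 255.]
d18 [ 0.5641 -0.0499  0.0957] [384. 262.]
ll [ 0.6077 -0.0387  0.0854] [443. 231.]
piv [ 0.6239 -0.1533  0.0862] [489. 375.]
tipL [ 0.6168 -0.1454  0.1142] [487. 386.]
[0.0134 0.0299 0.026 ] 65.90267005116004 0.03271479919037846
[0.0002 0.0005 0.026 ] 62.40251196469954 0.0005264235755693146
[0.576 0.009 0.372]
```

Request:
move_arm --pt "-0.4 0.03 0 -0.6 0.01" --pt "-0.4 0.03 0 -1.2 0.015" --pt "-0.4 0.03 0 -1.8 0.015" --pt "-0.4 0.03 0 -2.1 0.015" --pt "-0.4 0.03 0 -2.3 0.015"

```text
t: 2.55
ee_pos: [0.5628, -0.0494, 0.1151]
eef_rot: [[0.172, 0.985, -0.002], [0.985, -0.172, 0.001], [0.0, -0.002, -1.0]]
force: [0.1, -0.5, 0.9]
finger_gap: 0.304
grip_force: 0.0
```

Request:
move_arm --pt "-0.4 0 0 -0.1 0" --pt "-0.4 0 0 -0.2 0" --pt "-0.4 0 0 -0.3 0" --pt "-0.4 0 0 -0.4 0" --pt "-0.4 0 0 -0.4 0"

```text
t: 3.05
ee_pos: [0.5634, -0.0505, 0.0959]
eef_rot: [[0.173, 0.985, -0.001], [0.985, -0.173, 0.0], [0.0, -0.001, -1.0]]
force: [-0.3, 0.1, -0.1]
finger_gap: 0.297
grip_force: 0.0
```

```bash
python3 - <<'E'
from cell import ctrl
import cv2,numpy as np
c=ctrl.camera("wrist"); cv2.imwrite("pics/w1.png",c["img"][:,:,::-1]); np.savez("w1.npz",**c)
s=ctrl.read_state(); print(s["t"],s["ee_pos"],s["force"])
E
```

```text
3.1 [ 0.56349431 -0.05059435  0.09622271] [-0.08579219  0.08772186 -0.52185149]
```

View pics/w1.png

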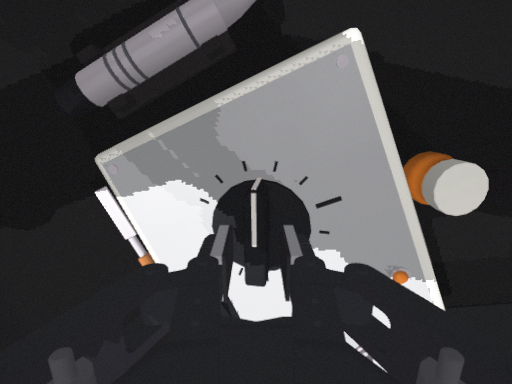

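The fingers straddle the bar, whose white mark runs from (257,185) to (254,245), with clearance on both sides. I'll lower slightly and turn clockwise.

Request:
move_arm --pt "-0.4 0 0 -0.08 0" --pt "-0.4 0 0 -0.08 -0.1" --pt "-0.4 0 0 -0.08 -0.2" --pt "-0.4 0 0 -0.08 -0.3" --pt "-0.4 0 0 -0.08 -0.4"

```text
t: 3.6
ee_pos: [0.5637, -0.0506, 0.0923]
eef_rot: [[0.546, 0.837, 0.0], [0.837, -0.546, 0.0], [0.0, 0.0, -1.0]]
force: [0.1, 1.0, 0.3]
finger_gap: 0.299
grip_force: 0.0
```

Request:
move_arm --pt "-0.4 0 0 0 -0.07" --pt "-0.4 0 0 0 -0.14" --pt "-0.4 0 0 0 -0.21" --pt "-0.4 0 0 0 -0.28" --pt "-0.4 0 0 0 -0.35"

```text
t: 4.1
ee_pos: [0.5631, -0.0506, 0.0922]
eef_rot: [[0.8, 0.6, -0.001], [0.6, -0.8, 0.0], [-0.0, -0.001, -1.0]]
force: [-2.1, 0.6, 1.7]
finger_gap: 0.299
grip_force: 1.9
```

```bash
python3 - <<'E'
from cell import ctrl
import cv2,numpy as np
c=ctrl.camera("wrist"); cv2.imwrite("pics/w2.png",c["img"][:,:,::-1]); np.savez("w2.npz",**c)
s=ctrl.read_state(); print(s["t"],s["ee_pos"],s["force"],s["moment"],s["eef_rot"][:2])
E
```

```text
4.15 [ 0.56308977 -0.05051993  0.09215241] [-2.65022689  0.57376626  1.84074896] [0.0030146  0.49541492 0.0175623 ] [[ 8.02156431e-01  5.97113153e-01 -9.70820256e-04]
 [ 5.97113663e-01 -8.02156568e-01  3.37587514e-04]]
```

View pics/w2.png

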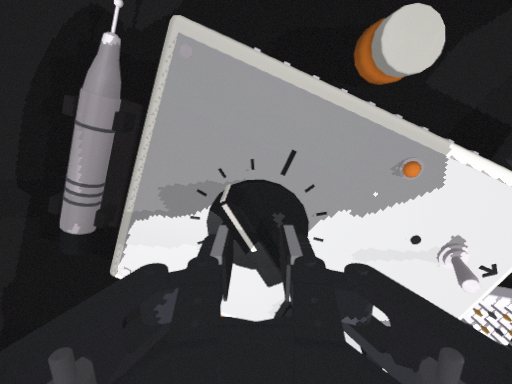

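```bash
cat > ang.py <<'E'
from h import *
def ang(c,a,b,pose="pose_w.npy",z=.026):
    R,t=frame(*np.load(pose))
    q=[R.T@(plane(c,p,R@[0,0,z]+t,R[:,2])-t)-[0,.04,0] for p in (a,b)]
    d=q[0]-q[1]; return np.degrees(np.arctan2(d[1],d[0])),np.round(q,4).tolist()
E
python3 - <<'E'
from ang import *
c=dict(np.load("w2.npz")); print(ang(c,(223,206),(254,250)))
print(ang(c,(294,151),(284,174),z=0)) # long line
c=dict(np.load("w1.npz")); print(ang(c,(255,192),(255,245))); print(ang(c,(341,198),(317,207),z=0))
E
```

```text
(np.float64(52.81428450011579), [[0.0175, 0.0233, 0.026], [-0.0001, 0.0002, 0.026]])
(np.float64(2.4147802058663483), [[0.049, -0.0007, 0.0], [0.0351, -0.0013, -0.0]])
(np.float64(65.21222850737261), [[0.0128, 0.0275, 0.026], [0.0004, 0.0006, 0.026]])
(np.float64(1.6279966289388774), [[0.0493, -0.0007, 0.0], [0.035, -0.0011, 0.0]])
```

The nose is at (224,205), now about 52° from the long line at (289,162). I'll turn another 0.8 rad and measure again.

Request:
move_arm --pt "-0.4 0 0 0 -0.08" --pt "-0.4 0 0 0 -0.16" --pt "-0.4 0 0 0 -0.24" --pt "-0.4 0 0 0 -0.32" --pt "-0.4 0 0 0 -0.4"

```text
t: 4.65
ee_pos: [0.5631, -0.0502, 0.0922]
eef_rot: [[0.97, 0.243, -0.001], [0.243, -0.97, 0.001], [-0.001, -0.001, -1.0]]
force: [-3.9, 1.2, 1.3]
finger_gap: 0.301
grip_force: 1.8
```

Request:
move_arm --pt "-0.4 0 0 0 -0.08" --pt "-0.4 0 0 0 -0.16" --pt "-0.4 0 0 0 -0.24" --pt "-0.4 0 0 0 -0.32" --pt "-0.4 0 0 0 -0.4"

```text
t: 5.15
ee_pos: [0.5633, -0.0498, 0.0922]
eef_rot: [[0.988, -0.154, -0.001], [-0.154, -0.988, 0.001], [-0.001, -0.001, -1.0]]
force: [-2.8, 1.9, 1.5]
finger_gap: 0.301
grip_force: 1.7
```

```bash
python3 - <<'E'
from cell import ctrl
import cv2,numpy as np
c=ctrl.camera("wrist"); cv2.imwrite("pics/w3.png",c["img"][:,:,::-1]); np.savez("w3.npz",**c)
s=ctrl.read_state(); print(s["t"],s["ee_pos"],s["force"],s["moment"],s["eef_rot"][:2],s["joint_positions"])
E
```

```text
5.2 [ 0.56338752 -0.04979344  0.09212857] [-1.74010833  1.95263736  1.33552284] [0.36600584 0.32055871 0.02847278] [[ 9.87395568e-01 -1.58270974e-01 -5.38749530e-04]
 [-1.58270387e-01 -9.87395304e-01  9.98619438e-04]] [-40.79657326  30.86906539  57.00213111 100.23608113 -28.46760666
  64.74259816 -73.96458939]
```

View pics/w3.png

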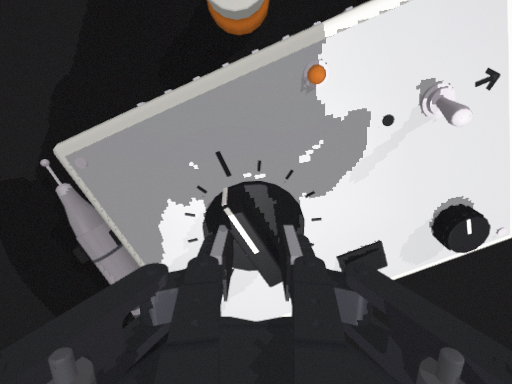

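```bash
python3 - <<'E'
from ang import *
c=dict(np.load("w3.npz")); print(ang(c,(227,210),(256,251)))
print(ang(c,(219,153),(228,175),z=0))
E
```

```text
(np.float64(6.437087218588458), [[0.0281, 0.003, 0.026], [0.0002, -0.0001, 0.026]])
(np.float64(-4.426454590187217), [[0.0482, -0.0012, -0.0], [0.035, -0.0001, -0.0]])
```

The nose is at (227,210) and the long line at (218–228, 153–175), so about 7° remain. I'll finish the turn, back off and lift.

Request:
move_arm --pt "-0.4 0 0 0 -0.05" --pt "-0.4 0 0 0 -0.09" --pt "-0.4 0 0 0 -0.12" --pt "-0.4 0 0 0 -0.12"

```text
t: 5.6
ee_pos: [0.5636, -0.05, 0.0922]
eef_rot: [[0.963, -0.268, -0.0], [-0.268, -0.963, 0.001], [-0.0, -0.0, -1.0]]
force: [-1.3, 2.3, 1.7]
finger_gap: 0.299
grip_force: 1.5
```

Request:
move_arm --pt "-0.4 0 0 0 0.1" --pt "-0.4 0 0 0 0.25" --pt "-0.4 0 0 0 0.4" --pt "-0.4 0 0 0 0.48" --pt "-0.4 0 0 0 0.48"

```text
t: 6.1
ee_pos: [0.5639, -0.0512, 0.0925]
eef_rot: [[0.978, 0.207, 0.001], [0.207, -0.978, -0.0], [0.001, 0.0, -1.0]]
force: [0.5, -0.0, -0.3]
finger_gap: 0.295
grip_force: 0.0
```

Request:
move_arm --pt "-0.4 0 0 0.3 0" --pt "-0.4 0 0 0.8 0" --pt "-1 0 0 1.4 0" --pt "-1 0 0 1.8 0" --pt "-1 0 0 1.8 0"

```text
t: 6.6
ee_pos: [0.5654, -0.0514, 0.1863]
eef_rot: [[0.979, 0.203, 0.006], [0.203, -0.979, -0.0], [0.006, 0.001, -1.0]]
force: [0.4, -0.3, 0.4]
finger_gap: -0.005
grip_force: 0.0
```

```bash
python3 - <<'E'
from cell import ctrl
import cv2,numpy as np
c=ctrl.camera("wrist"); cv2.imwrite("pics/w4.png",cv2.resize(c["img"][:,:,::-1],(768,576))); np.savez("w4.npz",**c)
s=ctrl.read_state(); print(s["t"],s["ee_pos"],s["force"],s["eef_rot"][:2],s["finger_gap"])
E
```

```text
6.65 [ 0.5646003  -0.05099797  0.1843823 ] [ 0.71421071  0.23026095 -0.56953732] [[ 9.78989153e-01  2.03880697e-01  3.59155687e-03]
 [ 2.03881736e-01 -9.78995522e-01  7.84577385e-05]] 0.006160953556420262
```

View pics/w4.png

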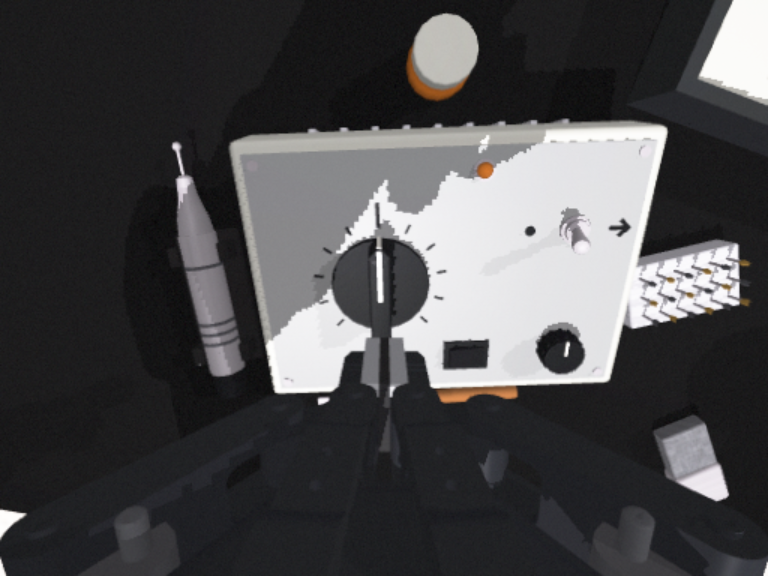

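The pointer's mark (379,250)–(380,302) looks in line with the long line (378,205–228). The lever tip is at (580,245), still left. I'll measure both precisely.

```bash
python3 - <<'E'
from ang import *
from scipy.optimize import least_squares
c=dict(np.load("w4.npz")); im=c["img"].astype(int)
px=lambda p:(np.array(p)+.5)/1.5-.5
# subpixel columns: dark long line & white mark
for r in range(137,153,3):
    w=im[r,245:260].sum(1); w=np.clip(np.median(w)-w-60,0,None); print(r,(w*np.arange(245,260)).sum()/max(w.sum(),1))
xs=[]
for r in range(160,202,4):
    w=im[r,243:264].min(1); w=np.clip(w-130,0,None); print(r,(w*np.arange(243,264)).sum()/max(w.sum(),1))
# pose from scale end lines / features on panel: long line mid, dot approx none -> use dial scale
obs=np.array([px(p) for p in [(378,216),(320,276),(328,250),(347,231),(407,230),(431,246),(441,271)]])
a=np.radians([0,81,54,27,-27,-54,-81]); 
P=np.c_[.038*np.cos(a),.04+.038*np.sin(a),0*a]; P[0]=[.0425,.04,0]
def f(v):
    R,t=frame(*v); return (proj(c,P@R.T+t)-obs).ravel()
s=least_squares(f,np.load("pose_w.npy")); print(s.x,s.fun.reshape(-1,2).round(1)); np.save("pose4.npy",s.x)
for p in("pose_w.npy","pose4.npy"): print(ang(c,px((379,252)),px((380,300)),p), ang(c,px((378,206)),px((378.5,227)),p,0))
R,t=frame(*s.x)
print([ (proj(c,R@q+t)[0]*1.5).round() for q in ([.03,-.075,.003],[.03,-.0656,.0315])], R@[.03,-.075,.003]+t,R@[.03,-.0656,.0315]+t)
E
```

```text
137 250.86155285313376
140 251.10566762728146
143 251.22847399829496
146 251.54932126696832
149 251.69190600522194
152 253.0
160 252.0735294117647
164 251.95488721804512
168 252.1818181818182
172 252.4203821656051
176 252.42372881355934
180 252.50976138828634
184 252.52631578947367
188 252.78190255220417
192 252.80974477958236
196 253.0904392764858
200 253.24465558194774
[ 0.57631688 -0.08838059  0.24530265] [[-0.4 -0.4]
 [-0.8  0.2]
 [-0.5  0.4]
 [ 1.   0.1]
 [ 0.4 -0.9]
 [-0.2  0.3]
 [ 0.4  0.3]]
(np.float64(-1.8196919538972969), [[0.0292, -0.0009, 0.026], [0.0006, 0.0, 0.026]]) (np.float64(-1.6515716389121402), [[0.0473, -0.0012, 0.0], [0.035, -0.0008, 0.0]])
(np.float64(-1.4476006526275584), [[0.0298, -0.0005, 0.026], [0.0013, 0.0003, 0.026]]) (np.float64(-1.2794799004877149), [[0.048, -0.0006, 0.0], [0.0356, -0.0003, 0.0]])
[array([577., 230.]), array([582., 247.])] [ 0.62268507 -0.15408708  0.08616387] [ 0.61560146 -0.14617033  0.11423089]
```

The dial is aligned to within about 1°. Now the lever: shut fingers, come down to its left.

Request:
move_arm --pt "-1 0.4 -0.6 0 0.02" --pt "-1 0.87 -1.25 0 0.04" --pt "-1 0.87 -1.25 -0.5 0.04" --pt "-1 0.87 -1.25 -0.9 0.04" --pt "-1 0.87 -1.25 -1.2 0.04"

```text
t: 7.15
ee_pos: [0.6061, -0.1133, 0.12]
eef_rot: [[0.97, 0.243, -0.003], [0.243, -0.97, -0.0], [-0.003, -0.001, -1.0]]
force: [-0.2, 0.4, 0.6]
finger_gap: -0.004
grip_force: 0.0
```

Request:
move_arm --pt "-1 0 0 -0.15 0" --pt "-1 0 0 -0.3 0" --pt "-1 0 0 -0.44 0" --pt "-1 0 0 -0.44 0"

```text
t: 7.55
ee_pos: [0.6068, -0.1127, 0.0998]
eef_rot: [[0.97, 0.245, -0.001], [0.245, -0.97, 0.0], [-0.001, -0.0, -1.0]]
force: [-0.0, 0.4, -0.5]
finger_gap: 0.001
grip_force: 0.0
```

```bash
python3 - <<'E'
from cell import ctrl
import cv2,numpy as np
c=ctrl.camera("wrist"); cv2.imwrite("pics/w5.png",c["img"][:,:,::-1])
s=ctrl.read_state(); print(s["t"],s["ee_pos"],s["force"],s["eef_rot"][:2],s["finger_gap"])
E
```

```text
7.6 [ 0.60708115 -0.11284933  0.10033162] [ 0.58715189 -0.52091205 -0.74107287] [[ 9.69621089e-01  2.44611822e-01  1.69653897e-05]
 [ 2.44611819e-01 -9.69621083e-01  1.16859785e-04]] -0.0004810795353565007
```

View pics/w5.png

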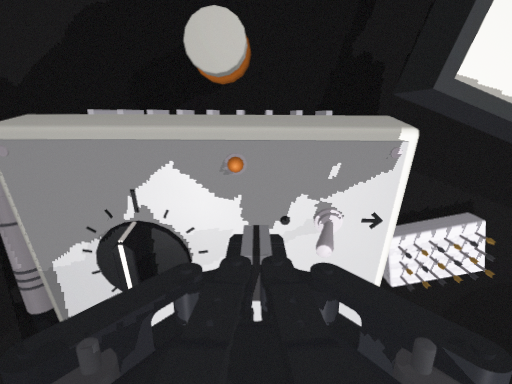

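The shut fingertips are at (258,235), left of the lever, whose tip is at (324,248). I'll push right in small steps.

Request:
move_arm --pt "-1 0.02 -0.08 -0.06 0" --pt "-1 0.04 -0.16 -0.06 0" --pt "-1 0.06 -0.23 -0.06 0" --pt "-1 0.08 -0.31 -0.06 0" --pt "-1 0.1 -0.39 -0.06 0"

```text
t: 8.1
ee_pos: [0.6122, -0.1327, 0.0975]
eef_rot: [[0.97, 0.244, 0.0], [0.244, -0.97, 0.001], [0.0, -0.001, -1.0]]
force: [-0.8, 1.8, 0.8]
finger_gap: 0.004
grip_force: 1.0
```

Request:
move_arm --pt "-1 0.01 -0.04 0 0" --pt "-1 0.02 -0.08 0 0" --pt "-1 0.03 -0.12 0 0" --pt "-1 0.04 -0.16 0 0" --pt "-1 0.05 -0.19 0 0"

```text
t: 8.6
ee_pos: [0.6146, -0.1422, 0.0973]
eef_rot: [[0.97, 0.244, -0.0], [0.244, -0.97, 0.0], [-0.0, -0.0, -1.0]]
force: [-0.5, 0.3, 1.1]
finger_gap: -0.002
grip_force: 0.8
```

Request:
move_arm --pt "-1 0.005 -0.02 0 0" --pt "-1 0.01 -0.04 0 0" --pt "-1 0.015 -0.06 0 0" --pt "-1 0.015 -0.06 0 0"

```text
t: 9.0
ee_pos: [0.6152, -0.1448, 0.0971]
eef_rot: [[0.97, 0.245, -0.0], [0.245, -0.97, 0.001], [-0.0, -0.001, -1.0]]
force: [-0.6, 1.9, 0.4]
finger_gap: -0.003
grip_force: 1.2
```

```bash
python3 - <<'E'
from cell import ctrl
import cv2,numpy as np
c=ctrl.camera("wrist"); cv2.imwrite("pics/w6.png",c["img"][:,:,::-1]); np.savez("w6.npz",**c)
s=ctrl.read_state(); print(s["t"],s["ee_pos"],s["force"])
E
```

```text
9.05 [ 0.61521423 -0.14486385  0.09716374] [-1.36492861  2.38067453  0.41418581]
```

View pics/w6.png

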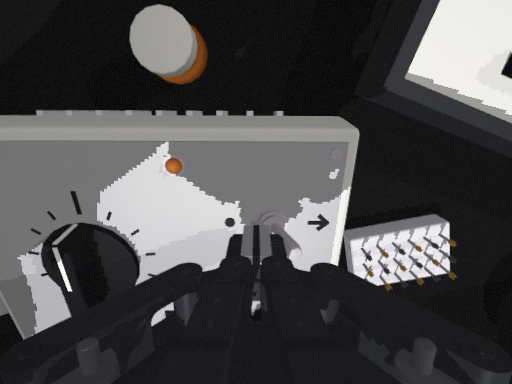

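The lever tip is now at (294,254), part-way over. That was the tenth picture, so from here I use numbers only.

```bash
python3 - <<'E'
from h import *
c=dict(np.load("w6.npz")); R,t=frame(*np.load("pose4.npy"))
for a in (-.32,0,.1,.18,.25,.32): print(a,proj(c,R@[.03,-.075-.03*np.sin(a),.003+.03*np.cos(a)]+t)[0].round())
print(proj(c,R@[.03,-.075,.003]+t)[0])
E
```

```text
-0.32 [258. 255.]
0 [277. 257.]
0.1 [283. 257.]
0.18 [288. 257.]
0.25 [292. 256.]
0.32 [296. 255.]
[273.63305665 224.46595447]
```

Request:
move_arm --pt "-1 0.005 -0.02 0 0" --pt "-1 0.01 -0.04 0 0" --pt "-1 0.01 -0.04 0 0"

```text
t: 9.35
ee_pos: [0.6154, -0.1451, 0.0971]
eef_rot: [[0.969, 0.246, -0.002], [0.246, -0.969, 0.003], [-0.001, -0.003, -1.0]]
force: [-5.3, 7.1, 3.7]
finger_gap: 0.001
grip_force: 4.5
```

The force rose to about 9 N with no further travel, so the lever is on its stop. I'll back off, lift and check.

Request:
move_arm --pt "-1 -0.03 0.12 0 0" --pt "-1 -0.06 0.24 0 0" --pt "-1 -0.08 0.34 0.2 0" --pt "-1 -0.08 0.34 0.9 0" --pt "-1 -0.08 0.34 1.6 0"

```text
t: 9.85
ee_pos: [0.6113, -0.1297, 0.1784]
eef_rot: [[0.97, 0.245, -0.001], [0.245, -0.97, -0.0], [-0.001, 0.0, -1.0]]
force: [0.5, -0.9, 0.5]
finger_gap: 0.004
grip_force: 0.0
```

Request:
move_arm --pt "-1 -0.8 0.9 0.3 0" --pt "-1 -0.8 1.2 0.3 0" --pt "-1 -0.8 1.2 0.3 0" --pt "-1 -0.8 1.2 0.3 0"

```text
t: 10.25
ee_pos: [0.572, -0.0694, 0.1931]
eef_rot: [[0.969, 0.246, 0.001], [0.246, -0.969, 0.0], [0.001, -0.0, -1.0]]
force: [0.2, 0.3, -0.1]
finger_gap: -0.0
grip_force: 0.0
```

```bash
python3 - <<'E'
from ang import *
from cell import ctrl
c=ctrl.camera("wrist"); np.savez("w7.npz",**c); cv2.imwrite("pics/w7.png",c["img"][:,:,::-1])
s=ctrl.read_state(); print(s["t"],s["ee_pos"],s["force"])
im=c["img"].astype(int); R,t=frame(*np.load("pose4.npy"))
def rect(z,x0,x1,y0,y1,k): # rectified patch on plane z, k px/mm
    xs=np.arange(x1,x0,-.001/k); ys=np.arange(y1,y0,-.001/k); X,Y=np.meshgrid(xs,ys,indexing="ij")
    q=np.stack([X,Y,0*X+z],-1).reshape(-1,3)@R.T+t
    p=proj(c,q).astype(np.float32).reshape(*X.shape,2); return cv2.remap(c["img"],p[...,0],p[...,1],1).min(2).astype(int),xs,ys
p,xs,ys=rect(.026,.006,.026,.03,.05,2)
for i in range(0,len(xs),8):
    w=np.clip(p[i]-130,0,None); print("mark",xs[i].round(4),((w*ys).sum()/max(w.sum(),1)-.04).round(5))
p,xs,ys=rect(0,.037,.049,.034,.046,2)
for i in range(0,len(xs),4):
    w=np.clip(np.median(p[i])-p[i]-25,0,None); print("line",xs[i].round(4),((w*ys).sum()/max(w.sum(),1)-.04).round(5))
for a in (-.32,0,.18,.32): print(a,proj(c,R@[.03,-.075-.03*np.sin(a),.003+.03*np.cos(a)]+t)[0].round())
uv=proj(c,R@[.03,-.075,.03]+t)[0].astype(int); print(uv)
g=im.min(2)[uv[1]-8:uv[1]+16:3,uv[0]-30:uv[0]+32:3]; print(g)
E
```

```text
10.3 [ 0.57196523 -0.07041169  0.19286234] [ 1.23202173 -1.22538556 -0.76541202]
mark 0.026 -0.00012
mark 0.022 -3e-05
mark 0.018 -8e-05
mark 0.014 6e-05
mark 0.01 7e-05
line 0.049 0.00029
line 0.047 0.00041
line 0.045 0.00012
line 0.043 0.00184
line 0.041 0.00102
line 0.039 -0.00152
line 0.037 -0.00016
-0.32 [361. 171.]
0 [374. 172.]
0.18 [380. 171.]
0.32 [385. 171.]
[372 170]
[[226 214 212 206 199 227 153 139 127 112 116 147 222 224 223 215  41 189
  223 223 249]
 [225 213 211 213 220 218 228 217 146 135 126 121 113 127 177 220 223 221
  223 231 248]
 [214 212 214 214 223 228 227 225 224 153 142 134 140 200 226 193 222 223
  221 246 244]
 [212 213 226 225 225 224 225 225 225 224 189 147 167 233 227 203 222 222
  221 249 221]
 [223 226 226 225 226 225 225 224 224 224 224 223 166 228 236 223 222 222
  223 249 157]
 [226 225 226 225 224 225 225 226 224 224 224 224 224 223 223 223 222 222
  230 248  16]
 [225 227 225 225 224 226 225 225 223 224 224 223 223 222 223 222 222 222
  238 244 123]
 [226 226 225 225 225 224 224 225 224 225 224 224 223 223 223 223 223 223
  249 229 125]]
```

```bash
python3 - <<'E'
from h import *
R,t=frame(*np.load("pose4.npy"))
for f,sg in (("w4",-1),("w7",1)):
    c=dict(np.load(f+".npz")); im=c["img"].astype(int)
    for a in (-.32,-.26,.18,.25,.32):
        for L in (.022,.03): print(f,a,L,proj(c,R@[.03,-.075-L*np.sin(a),.003+L*np.cos(a)]+t)[0].round(1))
    u,v=proj(c,R@[.03,-.075-sg*.03*np.sin(.32),.003+.03*np.cos(.32)]+t)[0].round().astype(int); print(u,v)
    for r in range(v-8,v+8): print(r,u-12,im[r,u-12:u+13].min(1))
E
```

```text
w4 -0.32 0.022 [386.8 161.4]
w4 -0.32 0.03 [387.7 164.8]
w4 -0.26 0.022 [388.5 161.5]
w4 -0.26 0.03 [390.2 164.9]
w4 0.18 0.022 [400.7 161.2]
w4 0.18 0.03 [407.4 164.5]
w4 0.25 0.022 [402.4 161. ]
w4 0.25 0.03 [409.7 164.2]
w4 0.32 0.022 [404.  160.7]
w4 0.32 0.03 [411.9 163.8]
388 165
157 376 [221 128 221 222 217 129 101 105 106 114 118 125 131 148 204 233 227 228
 227 227 227 226 227 226 227]
158 376 [223 179 178 222 219 130 101 102 104 111 117 126 133 135 147 198 227 227
 228 228 228 227 225 227 227]
159 376 [223 221 169 233 229 134  99 101 107 113 121 128 138 138 143 158 216 227
 229 228 227 227 227 227 227]
160 376 [219 222 220 227 227 133 100 103 109 125 158 197 213 179 158 150 165 227
 228 228 227 228 226 228 227]
161 376 [215 219 221 223 221 100 103 108 146 218 231 235 235 234 233 213 164 200
 228 228 227 227 227 227 227]
162 376 [217 217 222 230 231  97 107 162 224 229 236 237 238 239 237 235 208 200
 228 228 227 226 228 227 228]
163 376 [228 228 215 216 226 106 119 210 229 236 237 239 243 243 240 239 229 200
 227 227 227 228 227 227 227]
164 376 [227 217 218 217 225 145 180
[... 2325 characters left out ...]
 222
 223 221 222 223 223 222 228]
173 373 [224 223 190 153 159 170 206 233 229 228 228 228 231 199 223 223 224 222
 222 222 221 222 222 222 230]
174 373 [224 224 223 207 174 166 172 224 228 228 225 236 203 223 223 222 223 222
 222 223 222 222 221 223 233]
175 373 [223 223 224 222 224 223 211 206 222 223 212 224 223 223 222 222 222 222
 222 221 222 221 222 224 239]
176 373 [225 224 223 223 223 223 224 223 222 223 222 224 223 223 223 222 223 221
 223 222 223 221 222 227 243]
177 373 [223 224 224 223 224 224 223 222 223 224 222 223 223 223 223 223 222 222
 222 222 222 222 221 230 247]
178 373 [224 223 223 222 223 223 223 223 224 223 223 221 223 222 223 222 222 222
 222 222 222 221 222 232 249]
```

```bash
python3 -c "
from cell import ctrl
print(ctrl.sign_off())"
```

```text
the job is handed in; nothing more can be done
None
```

I handed the job in at about 10 s: the dial's mark measures within about 1° of the long line and the lever about 0.59 rad over on its forward side, both from the last wrist picture. The robot was clear of everything, and no verdict came back.

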